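# Switch off the chilling plate and stack the chocolate slabs

## Task

The chocolate is chilled: first turn the chilling plate's timer knob back anticlockwise until it is fully home against its zero stop (it needs more than one grasp). Then lay the thin wooden separator squarely on the chocolate slab that lies on the plate, let go of it, and stack the other slab squarely on the separator, all three lined up lengthwise. Leave the first slab where it lies, disturb nothing else on the counter, and leave the timer at zero.

Things in the scene. Friction and masses are not known exactly. Their poses are not given: they have to be found in the camera images.
- chiller: fixed chilling plate: cream base 190 (x) x 310 (y) x 41 mm; origin under its centre, z up, -x its front. On the +y half a marble plate 180 x 145 mm centred at y = +78 mm, top at 45 mm. On the -y half, centred at y = -83 mm, a green console 140 mm wide, its face sloping 30 degrees from level, 45 mm high in front and 105 at the rear, the timer in its middle
- timer_grip (a point): grip point on the knob's axis, 33 mm above the sloping face; turns with the knob. z: knob axis, out of the face (30 degrees from vertical, leaning to the front); x: along the grip bar to the pointer. Knob: brass disc 58 mm across, top 11 mm above the face, and on it a black bar 48 mm long (x), 16 mm thick (y), top 47 mm above the face
- pointer_tip (a point): tip of the knob's black pointer, 40 mm from its axis, 8 mm above the sloping face. The knob is stiff (about 0.12 N m of friction), stays where left and turns 5.2 rad in all: anticlockwise, looking down on its face, winds it back to a hard stop at zero, which is 1.8 to 3.1 rad away at the start
- zero_mark (a point): the point where the pointer tip stands when the knob is at its zero stop: over the long red mark on the upper (rear) edge of the white dial (96 mm across), 40 mm from the axis; fixed to the chiller. z is square to the sloping face
- slab_a: scored brown chocolate slab, a rigid bar 160 x 50 x 24 mm, about 0.24 kg; origin: centre of its underside; x along its length, y across its 50 mm width, z up. It lies on the marble plate and is the bottom layer
- slab_b: scored brown chocolate slab, a rigid bar 160 x 50 x 24 mm, about 0.24 kg; origin: centre of its underside; x along its length, y across its 50 mm width, z up. It lies on the counter and is to become the top layer
- separator: pale wooden board 170 x 56 x 8 mm, about 0.06 kg, lying flat on the counter; origin: centre of its underside; x along its length, y across its 56 mm width, z up
- mug: blue ceramic mug, 76 mm across, 85 mm high; leave alone; origin at the centre of its underside
- jar: glass jar with a brass lid, 72 mm across, 110 mm high; leave alone; origin at the centre of its underside
- bottle: green glass bottle, 60 mm across, 200 mm high; leave alone; origin at the centre of its underside
- pot: small open copper pot, 120 mm across, 70 mm high; leave alone; origin at the centre of its underside
- bowl: white bowl, 100 mm across, 50 mm high; leave alone; origin at the centre of its underside
- spatula: spatula lying flat, 240 mm long; leave alone; origin at the centre of its underside

How it is judged:
On the way, in this order (a step that is already met when the one before it is completed fails the run):
1. the timer's pointer tip is at the zero mark (within 2.5 mm) (distance between pointer_tip and zero_mark below 0.0025 m), for 0.2 s.
2. the separator lies squarely on the bottom slab, let go, the timer still at zero (distance between pointer_tip and zero_mark below 0.0025 m and x of separator in the frame of slab_a between -0.015 and 0.015 m and y of separator in the frame of slab_a between -0.01 and 0.01 m and z of separator in the frame of slab_a between 0.021 and 0.027 m and angle between the x axis of separator and the x axis of slab_a, either way round below 0.14 rad and angle between separator's own z axis and vertical below 0.08 rad and contact force between separator and the fingers below 0.2 N and linear speed of separator below 0.02 m/s), for 0.3 s.
At the end, for the whole second after the job is handed in: Pointer tip within 2.5 mm of zero_mark; separator on slab_a, slab_b on separator: centred within 15 mm lengthwise, 10 mm across, parallel within 0.14 rad, height within 3 mm, tilt under 0.08 rad; slab_a within 20 mm of its start; all released, at rest (all of step 2 and x of slab_b in the frame of separator between -0.015 and 0.015 m and y of slab_b in the frame of separator between -0.01 and 0.01 m and z of slab_b in the frame of separator between 0.005 and 0.011 m and angle between the x axis of slab_b and the x axis of separator, either way round below 0.14 rad and angle between slab_b's own z axis and vertical below 0.08 rad and contact force between slab_b and the fingers below 0.2 N and linear speed of each of slab_b, slab_a below 0.02 m/s and distance of slab_a from where it was at the start of the episode below 0.02 m); the robot touches nothing.
It fails at once if the bottom slab is moved more than 20 mm (distance of slab_a from where it was at the start of the episode above 0.02 m).
It fails at once if any other thing on the counter is moved more than 25 mm (distance of any of mug, jar, bottle, pot, bowl, spatula from where it was at the start of the episode above 0.025 m).
It also fails if it takes over 72 s, if anything falls off the work surface, if the arm or the gripper's body presses on something with over 40 N, if the wrist force passes 120 N, or if a joint passes its speed limit or range.

## Robot

A 6-joint arm with a two-finger parallel gripper is mounted at the origin on the work surface. World frame = base frame: x ahead of the robot, y to its left, z up, the work surface at z = 0. Lengths are in m, angles in rad, forces in N, time in s.
With the tool pointing down it reaches from about 0.35 to 0.775 m from the base axis. Payload 5.5 kg.
Tool frame: the origin (TCP) lies at the very end of the fingers, on their centre line; the grasp point (between the pads) lies 19 mm behind it (env.tcp_to_grasp is the distance from the TCP to the grasp point, in m); z points along the fingers, y is the line along which they close (so a half turn about z gives the same grasp; the last joint's range is limited). The gripper opens to 85 mm and grips with 20 to 120 N. Pads are 22 mm wide; open, the fingers measure 114 mm over their backs; the gripper's body (76 mm by 85 mm) begins 54 mm behind the grasp point. The pads swing forward as they close: fully open they stand 13 mm farther back than shut.
Start: joints at [-1.393, 0.313, 0.046, 1.304, 0, 1.431], TCP at [0.18, -0.546, 0.231] pointing down, gripper open.
Joint ranges: [-2.76, 2.76], [-0.86, 1.69], [-1.03, 1.26], [-2.2, 2.34], [-1.47, 1.5], [-3.14, 3.14]. Speed limits (rad/s): [2.57, 2.57, 3.14, 3.14, 3.14, 3.14].

## Interface

Orientations are given as a unit quaternion [x, y, z, w].
In Python, from station import telemetry, snapshot, camera_model, finish_job, env gives the robot as it stands.
- The arm moves only by the tool jog_arm, never from a script. Its argument "rows" is text: rows parted by semicolons, each of 4 numbers parted by spaces: the shift along the world's x, y, z in m, then the turn about the world's z in rad. In form: dx dy dz turn; .... A call has 1 to 12 rows; each row shifts and turns the commanded pose from where the row before left it; what a row does not reach is not made up. A row lasts 1/10 s, in which the tool goes at most 50 mm and 8.59 degrees, less where a joint would pass 70% of its speed; a pose out of reach is approached as far as the arm can. A call is refused whole if a number of a shift passes 0.05 or a number of a turn 0.15, either way. A call with a gripper value outside its range is refused whole. "grip" is the opening, from 0 (shut) to 1 (fully open), set as the call begins (left out, the last holds). The fingers move at their own pace and stop on an object; "force" is the grip in N (left out, the last holds). Time passes only in rows, so rows that do not move let the fingers close. It gives the time, the measured TCP pose, the force, the opening and the grip force at its end, in the units of the state.
- telemetry.observe(): the state, without advancing time (a new reading comes with each control period).
- snapshot(name): name is "scene" or "side" or "wrist"; returns the picture (384x512x3 uint8, blue, green, red); there is no depth.
- camera_model(name): a dict with "fx", "fy", "cx", "cy" (pixels), "R" (3x3) and "t" (3): a world point X has camera coordinates R X + t. Camera axes: x right, y down, z forward; pixel columns grow to the right and rows downward; lengths in m; the calibration is good to about 2 mm. A picture is of the moment at which its call begins: read the wrist's pose just before it. camera_model takes no time and is no camera call; for the wrist camera it gives the pose at the moment of the call.
- finish_job(): hands the job in; it is judged then, once.
The state is a dict: "time": time; "joints": joint angles; "qd": joint speeds; "tau": joint torques, N m; "tcp_pos": TCP position; "tool_rot": TCP orientation; "force": force on the tool from outside, world axes, zero at the start; "ft_torque": the same for the moment, N m; "opening": opening from 0.0 (shut) to 1.0 (fully open); "grasp_force": force on a finger pad.
Only numpy, scipy, OpenCV 4.12 (cv2) and the standard library are available. Lean on these libraries where they do the work, as an engineer would, in place of code of your own. Each camera call takes 0.05 s, during which the arm holds its last target. There are 200 camera calls.

## Working session

There is one attempt and no reset: what is moved stays moved. The work goes in short steps, Python scripts to look and compute and a tool call to move; the robot and the scene stay as the last step left them, time stands still between calls to the robot, and variables do not carry over. Pictures are saved under pics/ and viewed, at most 10 in all, crops included, and the job is handed in when it is done.

Besides the shell and the picture viewer there is one more tool, called after "Emit:" as name(argument=value, ...) on one line, values as JSON. jog_arm: Moves the arm, as the interface text tells. Its arguments: {"type":"object","properties":{"rows":{"type":"string"},"grip":{"type":"number"},"force":{"type":"number"}},"required":["rows"]}

```bash
ls; mkdir -p pics; python3 - <<'E'
from station import telemetry, snapshot, camera_model, env
import cv2, numpy as np
for n in ("scene","side"):
    im=snapshot(n); cv2.imwrite(f"pics/{n}0.png",im)
    m=camera_model(n); print(n,m)
print(telemetry.observe())
E
```

```text
pics
scene {'fx': 409.7797665752855, 'fy': 409.7797665752855, 'cx': 258.4421612178566, 'cy': 189.7015108055178, 'R': array([[-0.84080462,  0.54110482, -0.01591105],
       [ 0.38900642,  0.58350193, -0.71288113],
       [-0.37645928, -0.60558325, -0.70110437]]), 't': array([ 0.46015723, -0.21011646,  1.44701551])}
side {'fx': 376.110618843644, 'fy': 376.110618843644, 'cx': 253.27597775511896, 'cy': 187.29799131426847, 'R': array([[ 0.96783702, -0.2513287 , -0.01119717],
       [-0.19191677, -0.70880717, -0.67879331],
       [ 0.16266361,  0.65911022, -0.73424401]]), 't': array([-0.52584976,  0.22681592,  0.92812451])}
{'time': 0.1, 'joints': array([-1.39259614e+00,  3.13920884e-01,  4.50803369e-02,  1.30359673e+00,
        4.72232752e-05,  1.43116858e+00]), 'qd': array([-0.00022905, -0.00011002,  0.00143792, -0.00071321, -0.00242109,
        0.00061701]), 'tau': array([ 2.61138477e-03, -4.81726527e+01,  2.99243706e+01,  1.27162901e-02,
       -1.17706886e-04, -9.81916457e-06]), 'tcp_pos': array([ 0.17959719, -0.54575064,  0.23049554]), 'tool_rot': array([ 9.87399396e-01,  1.58245881e-01,  7.78438115e-06, -8.20776647e-04]), 'force': array([-0.47771996,  0.7752931 ,  0.03507255]), 'ft_torque': array([ 0.02523763, -0.0418532 ,  0.03915215]), 'grasp_force': 0.0, 'opening': 0.9994438666483365}
```

View pics/scene0.png

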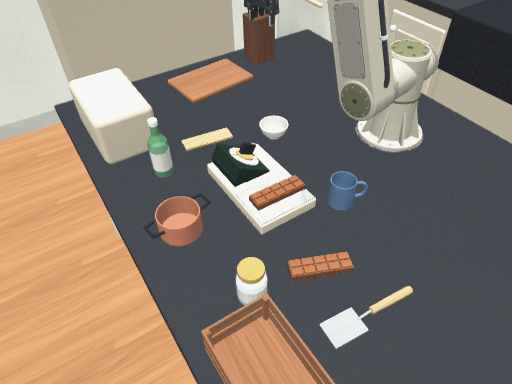

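View pics/side0.png

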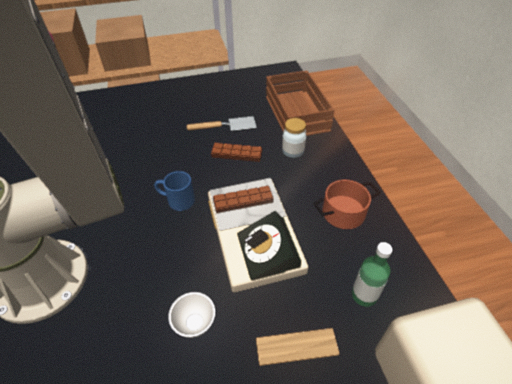

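The scene view shows the chiller in the middle: knob at (246,150), slab_a at (277,192), slab_b at (321,265), separator at (207,139). The side view has them at (262,241), (243,200), (237,151) and (297,347). Next I'll get rough positions by triangulation.

```bash
cat > h.py <<'E'
import cv2, numpy as np
def ray(m,uv):
    d=np.array([(uv[0]-m["cx"])/m["fx"],(uv[1]-m["cy"])/m["fy"],1.0]); R=np.array(m["R"])
    return -R.T@np.array(m["t"]), R.T@d
def onz(m,uv,z):
    c,d=ray(m,uv); return c+d*(z-c[2])/d[2]
def tri(obs):
    A=np.zeros((3,3));b=np.zeros(3);L=[]
    for m,uv in obs:
        c,d=ray(m,uv); d=d/np.linalg.norm(d); P=np.eye(3)-np.outer(d,d); A+=P;b+=P@c;L.append((P,c))
    x=np.linalg.solve(A,b); return x,[float(np.linalg.norm(P@(x-c))) for P,c in L]
E
python3 - <<'E'
from station import camera_model
from h import *
s,d=camera_model("scene"),camera_model("side")
np.set_printoptions(precision=3,suppress=True)
for n,a,b in [("knob",(246,150),(259,238)),("slab_a",(277,190),(243,198)),("slab_b",(321,263),(237,150)),("sep",(207,139),(297,347)),("potc",(179,208),(348,199)),("lid",(251,270),(295,127)),("btl",(153,122),(384,250)),("bowl",(274,123),(192,309)),("mug",(343,178),(179,180))]:
    print(n,*tri([(s,a),(d,b)]))
for uv in [(208,168),(246,146),(313,200),(265,230)]: print(onz(s,uv,.041))
E
```

```text
knob [ 0.536 -0.085  0.095] [0.0005328961547241675, 0.0005328961547241245]
slab_a [0.535 0.078 0.059] [0.0006798179742787053, 0.0006798179742788371]
slab_b [0.569 0.319 0.019] [0.0027592583481086505, 0.002759258348108597]
sep [ 0.558 -0.316 -0.001] [0.0006400927704578605, 0.0006400927704580014]
potc [ 0.8   -0.006  0.068] [0.0034110445489380697, 0.0034110445489380996]
lid [0.752 0.288 0.097] [0.0011904054879122846, 0.0011904054879123998]
btl [ 0.751 -0.242  0.19 ] [0.0017529830789727017, 0.0017529830789727943]
bowl [ 0.355 -0.2    0.054] [0.00015009678725007143, 0.00015009678724999328]
mug [0.374 0.164 0.088] [0.002838816334207275, 0.0028388163342073338]
[ 0.645 -0.134  0.041]
[ 0.491 -0.161  0.041]
[0.462 0.152 0.041]
[0.635 0.169 0.041]
```

Emit:
jog_arm(rows="0.027 0.029 0.01 0;0.027 0.029 0.01 0;0.027 0.029 0.01 0;0.027 0.029 0.01 0;0.027 0.029 0.01 0;0.027 0.029 0.01 0;0.027 0.029 0.01 0;0.027 0.029 0.01 0;0.027 0.029 0.01 0;0.027 0.029 0.01 0;0.027 0.029 0.01 0;0.027 0.029 0 0")

```text
time: 1.3
tcp_pos: [0.5049, -0.197, 0.3425]
tool_rot: [0.987, 0.158, 0.001, 0.001]
force: [-0.4, -0.9, 0.6]
opening: 1.003
grasp_force: 0.0
```

```bash
python3 - <<'E'
from station import telemetry, snapshot, camera_model
import cv2, pickle
m=camera_model("wrist"); im=snapshot("wrist"); cv2.imwrite("pics/w1.png",im); pickle.dump(m,open("w1.pkl","wb"))
o=telemetry.observe(); print(o["tcp_pos"],o["tool_rot"],o["joints"],m)
E
```

```text
[ 0.50789969 -0.19300111  0.34138365] [ 0.98704768  0.1604155   0.00165037 -0.00100869] [-0.51295371  0.24540307  0.22178993  1.54586352  0.00363638  2.30641757] {'fx': 336.3081193058055, 'fy': 336.3081193058055, 'cx': 260.18329999082283, 'cy': 196.644742607134, 'R': array([[ 0.31206517, -0.95005724,  0.00256176],
       [-0.90658487, -0.29697729,  0.29984724],
       [-0.28411126, -0.09589433, -0.95398379]]), 't': array([-0.3473675 ,  0.32687986,  0.6108761 ])}
```

View pics/w1.png

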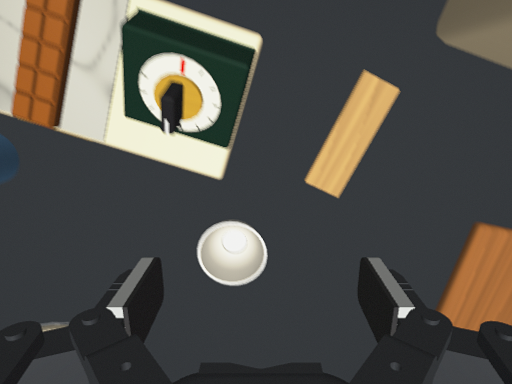

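The wrist view shows the dial centred near (180,92), its red mark at (183,67), the bar's pointer end at (167,128), the separator at (352,135) and the base's front corner at (222,179). The pointer stands nearly opposite zero. I'll take a second wrist view from farther in +x, +y.

Emit:
jog_arm(rows="-0.02 0.03 0.0 0;-0.02 0.03 0.0 0;-0.02 0.03 0.0 0;0 0.03 0 0;0 0 0 0;0 0 0 0")

```text
time: 1.95
tcp_pos: [0.4436, -0.078, 0.3412]
tool_rot: [0.987, 0.159, -0.0, 0.0]
force: [-0.8, 0.1, 0.4]
opening: 1.001
grasp_force: 0.0
```

```bash
cat >> h.py <<'E'
def blob(im,lo,hi,seed,minA=20,close=0):
    h=cv2.cvtColor(im,cv2.COLOR_BGR2HSV); k=cv2.inRange(h,np.array(lo),np.array(hi))
    if close: k=cv2.morphologyEx(k,cv2.MORPH_CLOSE,np.ones((close,close)))
    cs=[c for c in cv2.findContours(k,cv2.RETR_EXTERNAL,cv2.CHAIN_APPROX_NONE)[0] if cv2.contourArea(c)>=minA]
    return max(cs,key=lambda c:cv2.pointPolygonTest(c,tuple(map(float,seed)),True)) if cs else None
def proj(m,X):
    c=np.array(m["R"])@np.array(X)+np.array(m["t"]); return np.array([m["fx"]*c[0]/c[2]+m["cx"],m["fy"]*c[1]/c[2]+m["cy"]])
def rect(m,c,z):
    p=np.array([onz(m,q,z)[:2] for q in c.reshape(-1,2)],np.float32)
    (x,y),(w,h),a=cv2.minAreaRect(p)
    if w<h: w,h,a=h,w,a+90
    return np.array([x,y]),w,h,(a+90)%180-90
E
python3 - <<'E'
from station import telemetry, snapshot, camera_model
import pickle
from h import *
np.set_printoptions(precision=4,suppress=True)
m2=camera_model("wrist"); im2=snapshot("wrist"); cv2.imwrite("pics/w2.png",im2); pickle.dump(m2,open("w2.pkl","wb"))
print(telemetry.observe()["tcp_pos"])
m1=pickle.load(open("w1.pkl","rb")); im1=cv2.imread("pics/w1.png")
h=cv2.cvtColor(im1,cv2.COLOR_BGR2HSV)
for q in [(352,135),(40,70),(160,70),(183,67),(185,90),(222,160),(172,100),(150,90)]: print(q,h[q[1],q[0]])
c=blob(im1,(8,50,120),(30,200,255),(352,135)); print(rect(m1,c,.008))
cv2.imwrite("pics/w2.png",im2)
E
```

```text
[ 0.4438 -0.0786  0.3411]
(352, 135) [ 18 130 217]
(40, 70) [ 13 200 139]
(160, 70) [ 30   9 242]
(183, 67) [  3 164 239]
(185, 90) [ 21 189 208]
(222, 160) [ 29  26 242]
(172, 100) [90  6 41]
(150, 90) [ 30   8 242]
(array([ 0.5593, -0.3155]), 0.17185083031654358, 0.059406206011772156, -7.5750579833984375)
```

View pics/w2.png

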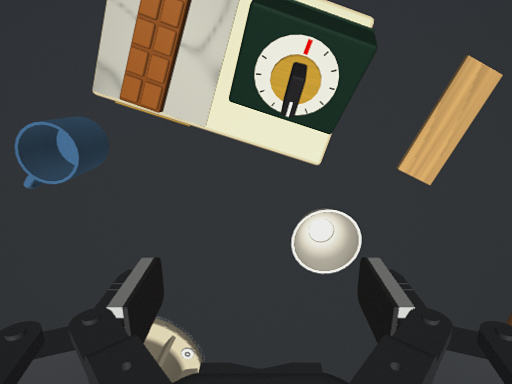

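The second view shows the dial centred at (297,75), the red mark at (308,46), the pointer tip near (290,113) and the base corner at (320,163).

```bash
python3 - <<'E'
import pickle
from h import *
np.set_printoptions(precision=4,suppress=True)
V=[]
for n,ds,rs,ss,cs in (("1",(150,90),(183,67),(352,135),(222,179)),("2",(264,85),(308,46),(450,120),(320,163))):
    m=pickle.load(open(f"w{n}.pkl","rb")); im=cv2.imread(f"pics/w{n}.png")
    d=cv2.convexHull(blob(im,(0,0,170),(179,60,255),ds)); e=cv2.fitEllipse(d)
    r=blob(im,(0,120,150),(8,255,255),rs,3); rc=r.reshape(-1,2).mean(0)
    b=blob(im,(15,120,120),(28,255,255),(rs[0]+2,rs[1]+22),20,15); 
    s=blob(im,(8,50,120),(30,200,255),ss); sc=cv2.minAreaRect(s)
    V.append((m,np.array(e[0]),rc,np.array(sc[0]),np.array(cs))); print(e,rc,rect(m,s,.008),cv2.minAreaRect(b)[0])
for i,n in ((1,"dial"),(2,"red"),(3,"sep"),(4,"corner")): print(n,*tri([(v[0],v[i]) for v in V]))
E
python3 - <<'E'
import cv2
a=cv2.imread('pics/w1.png')[40:150,100:250];b=cv2.imread('pics/w2.png')[15:125,220:370]
import numpy as np
cv2.imwrite('pics/k.png',cv2.resize(np.hstack([a,b]),None,fx=2.6,fy=2.6,interpolation=cv2.INTER_CUBIC))
E
```

```text
((179.34434509277344, 92.04531860351562), (67.7431869506836, 89.7798080444336), 129.2945098876953) [182.087   66.2609] (array([ 0.5593, -0.3155]), 0.17185083031654358, 0.059406206011772156, -7.5750579833984375) (178.7910919189453, 95.35958099365234)
((296.3226318359375, 74.31632995605469), (79.89472198486328, 84.21344757080078), 86.40962219238281) [307.4688  46.5   ] (array([ 0.5576, -0.3175]), 0.17002280056476593, 0.05699934437870979, -7.670143127441406) (295.2735595703125, 78.20755004882812)
dial [ 0.5476 -0.0885  0.0829] [0.001202676163633911, 0.001202676163633999]
red [ 0.5755 -0.0887  0.101 ] [0.0010484421970922246, 0.0010484421970922548]
sep [ 0.5619 -0.3171  0.0098] [0.001152132594638618, 0.001152132594638669]
corner [ 0.454  -0.1615  0.0406] [0.0004876176750374023, 0.00048761767503751143]
```

View pics/k.png

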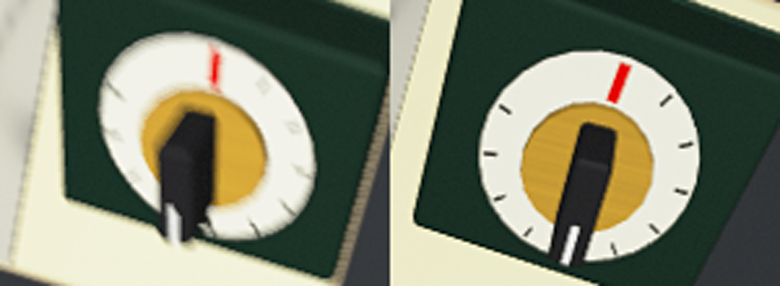

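```bash
python3 - <<'E'
import pickle
from station import camera_model
from h import *
np.set_printoptions(precision=4,suppress=True)
m=pickle.load(open("w2.pkl","rb")); im=cv2.imread("pics/w2.png")
# cream base contour on its top plane
h=cv2.cvtColor(im,cv2.COLOR_BGR2HSV); print("cream",h[140,280],"marble",h[60,210],"choc",h[60,150])
c=blob(im,(22,18,190),(36,90,255),(280,140)); a=cv2.approxPolyDP(c,3,True).reshape(-1,2); print("cream poly",a.tolist())
for q in a: print(q,onz(m,q,.041))
# dial in all views
obs=[(m,(296.32,74.3))]; red=[(m,(307.5,46.5))]
for n,ds,rs in (("scene",(235,158),None),("side",(254,252),(274,237))):
    mm=camera_model(n); i=cv2.imread(f"pics/{n}0.png")
    d=blob(i,(0,0,150),(179,60,255),ds,30,3); e=cv2.fitEllipse(cv2.convexHull(d)); print(n,e,cv2.contourArea(d))
    obs.append((mm,e[0]))
    if rs: red.append((mm,blob(i,(0,120,120),(8,255,255),rs,2).reshape(-1,2).mean(0)));print(red[-1][1])
print(tri(obs)); print(tri([obs[0],obs[2]])); print("red",tri(red))
print("dial on z .076:",onz(m,(296.3,74.3),.076))
E
```

```text
cream [ 29  36 236] marble [ 28  19 198] choc [ 13 194 133]
cream poly [[232, 0], [201, 55], [180, 47], [164, 112], [159, 113], [319, 163], [330, 135], [228, 100], [251, 0]]
[232   0] [0.6026 0.0068 0.041 ]
[201  55] [0.5339 0.0255 0.041 ]
[180  47] [0.5346 0.052  0.041 ]
[164 112] [0.4538 0.0527 0.041 ]
[159 113] [0.4506 0.0585 0.041 ]
[319 163] [ 0.454  -0.1599  0.041 ]
[330 135] [ 0.4933 -0.16    0.041 ]
[228 100] [ 0.4936 -0.0208  0.041 ]
[251   0] [ 0.6096 -0.0142  0.041 ]
scene ((258.6537170410156, 188.3605194091797), (78.26991271972656, 112.28009796142578), 119.52334594726562) 3128.0
side ((254.2254638671875, 236.89637756347656), (102.02295684814453, 128.6142578125), 153.52655029296875) 7015.0
[345.1552 205.4195]
(array([ 0.5415, -0.0475,  0.0039]), [0.04908217288461743, 0.033650831493791736, 0.025383110199132492])
(array([ 0.5349, -0.0859,  0.1036]), [0.010164299240812198, 0.010164299240812196])
red (array([ 0.6325, -0.112 ,  0.2157]), [0.08077188285394314, 0.08077188285394292])
dial on z .076: [ 0.547  -0.0896  0.076 ]
```

```bash
python3 - <<'E'
import pickle
from h import *
np.set_printoptions(precision=4,suppress=True)
n=np.array([-.5,0,.866]);O=np.array([.5475,-.088,.076]);ex=np.array([.866,0,.5]);ey=np.array([0,1.,0])
for v,tips in (("w2",[(287.7,115.8)]),("w1",[(167,133)])):
    m=pickle.load(open(v+".pkl","rb")); print("cam",ray(m,(0,0))[0])
    for t in tips:
        c,d=ray(m,t)
        for hh in (0.008,):
            X=c+d*(n@(O+n*hh-c))/(n@d); r=X-O; print(v,t,X,"r",np.hypot(r@ex,r@ey),"ang",np.arctan2(r@ey,r@ex))
    for a in (np.pi,2.9,-2.9): print(a,[proj(m,O+n*.047+s*(np.cos(a)*ex+np.sin(a)*ey)).round() for s in (.024,-.024)],proj(m,O+n*.008+.04*(np.cos(a)*ex+np.sin(a)*ey)))
E
```

```text
cam [ 0.5171 -0.0553  0.4843]
w2 (287.7, 115.8) [ 0.4997 -0.0976  0.0576] r 0.05153295542631763 ang -2.953805036576936
3.141592653589793 [array([284., 113.]), array([300.,  74.])] [283.1288 106.1571]
2.9 [array([279., 111.]), array([305.,  76.])] [275.9552 102.7859]
-2.9 [array([289., 114.]), array([294.,  72.])] [290.887  107.9239]
cam [ 0.5783 -0.1744  0.4856]
w1 (167, 133) [ 0.4934 -0.079   0.054 ] r 0.05858652588633885 ang 2.986660994207025
3.141592653589793 [array([165., 133.]), array([168.,  96.])] [175.1928 124.1118]
2.9 [array([160., 130.]), array([174.,  98.])] [167.6834 120.8876]
-2.9 [array([170., 134.]), array([163.,  95.])] [182.8363 125.8315]
```

Emit:
jog_arm(rows="0.02 -0.0025 -0.02 -0.05;0.02 -0.0025 -0.02 -0.05;0.02 -0.0025 -0.02 -0.05;0.0237 -0.002 -0.02 -0.05;0 0 -0.03 0;0 0 -0.03 0;0 0 -0.02 0;0 0 0 0;0 0 0 0;0 0 0 0", grip=0.5, force=30)

```text
time: 3.0
tcp_pos: [0.5283, -0.0886, 0.1826]
tool_rot: [0.998, 0.058, 0.001, 0.0]
force: [0.8, -0.2, 0.9]
opening: 0.499
grasp_force: 0.0
```

```bash
python3 - <<'E'
from station import snapshot
import cv2
a=snapshot("side")[160:310,190:340]; b=snapshot("wrist")[150:380,100:420]
cv2.imwrite("pics/c3.png",__import__("numpy").hstack([cv2.resize(a,(345,345)),cv2.resize(b,(455,345))]))
E
```

```text
(no output)
```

View pics/c3.png

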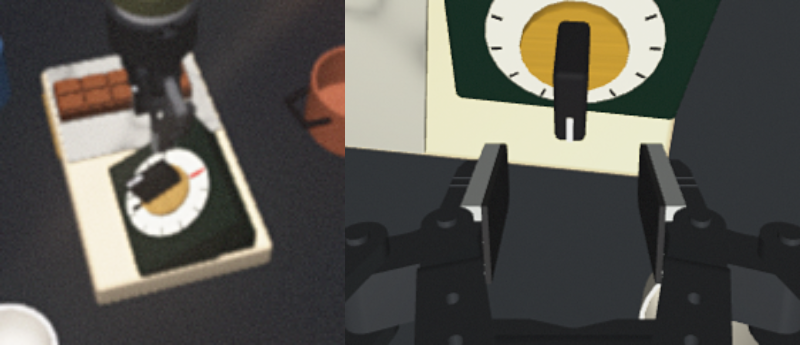

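The bar is centred between the fingers (crop x≈571 against a finger centre of ≈574) and parallel to the pads. I'll descend and grip.

Emit:
jog_arm(rows="0 0 -0.03 0;0 0 -0.03 0;0 0 -0.022 0;0 0 0 0;0 0 0 0")

```text
time: 3.6
tcp_pos: [0.5278, -0.0879, 0.1003]
tool_rot: [0.998, 0.059, 0.0, 0.0]
force: [0.5, -0.4, 1.1]
opening: 0.503
grasp_force: 0.0
```

Emit:
jog_arm(rows="0 0 0 0;0 0 0 0;0 0 0 0;0 0 0 0", grip=0, force=30)

```text
time: 4.0
tcp_pos: [0.5286, -0.0877, 0.1013]
tool_rot: [0.998, 0.059, 0.002, 0.0]
force: [-1.4, 2.8, 5.9]
opening: 0.183
grasp_force: 29.9
```

Emit:
jog_arm(rows="0 0 0 0.1;0 0 0 0.1;0 0 0 0.1;0 0 0 0.1;0 0 0 0.1;0 0 0 0.1;0 0 0 0")

```text
time: 4.7
tcp_pos: [0.5275, -0.0868, 0.1022]
tool_rot: [0.936, 0.352, 0.001, 0.0]
force: [-7.4, 7.3, 16.4]
opening: 0.186
grasp_force: 113.5
```

Emit:
jog_arm(rows="0 0 0 0;0 0 0.003 0;0 0 0 0.1;0 0 0 0.1;0 0 0 0.1;0 0 0 0.1;0 0 0 0.1;0 0 0 0.1;0 0 0 0.1;0 0 0 0.1;0 0 0 0", grip=0.38, force=20)

```text
time: 5.8
tcp_pos: [0.5262, -0.0865, 0.1024]
tool_rot: [0.725, 0.689, 0.0, -0.002]
force: [-3.1, 4.8, 3.5]
opening: 0.382
grasp_force: 3.1
```

```bash
python3 - <<'E'
from station import snapshot, camera_model,telemetry
import cv2
a=snapshot("side")[160:310,190:340]; b=snapshot("wrist")[100:384,100:420]
o=telemetry.observe();print(o["force"],o["joints"],camera_model("wrist")["R"])
cv2.imwrite("pics/c4.png",__import__("numpy").hstack([cv2.resize(a,(345,345)),cv2.resize(b,(389,345))]))
E
```

```text
[-4.25064103  5.15104028  3.50902576] [-0.31459363  0.31014983 -0.28596423  0.97739644  0.00152899  1.30878087] [[ 0.9985899  -0.0530459  -0.0020863 ]
 [-0.0499842  -0.95273859  0.29965105]
 [-0.01788296 -0.29912423 -0.95404659]]
```

View pics/c4.png

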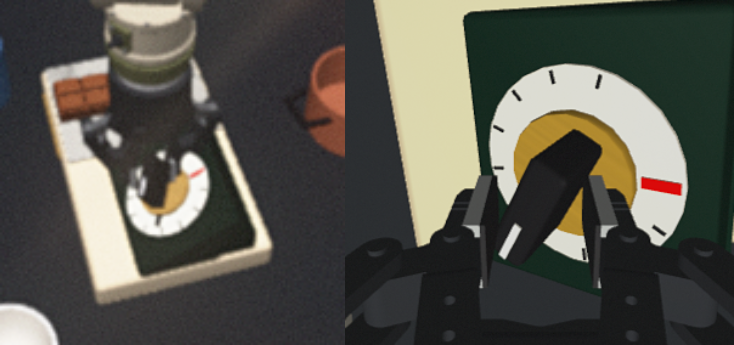

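The straddling fingers drive the bar: the pointer's white line is now at lower left in the wrist crop, lagging the tool by the play. Carrying on.

Emit:
jog_arm(rows="0 0 0 0.1;0 0 0 0.1;0 0 0 0.1;0 0 0 0.1;0 0 0 0.1;0 0 0 0.1;0 0 0 0.1;0 0 0 0.1;0 0 0 0.1;0 0 0 0.1;0 0 0 0")

```text
time: 7.0
tcp_pos: [0.5239, -0.0882, 0.1021]
tool_rot: [0.306, 0.952, -0.002, -0.003]
force: [-9.9, -1.3, 5.5]
opening: 0.379
grasp_force: 4.6
```

Emit:
jog_arm(rows="0 0 0 0.1;0 0 0 0.1;0 0 0 0.1;0 0 0 0.1;0 0 0 0.1;0 0 0 0.1;0 0 0 0")

```text
time: 7.7
tcp_pos: [0.5267, -0.0896, 0.1026]
tool_rot: [0.012, 1.0, -0.002, -0.001]
force: [-3.4, -6.3, 2.1]
opening: 0.377
grasp_force: 2.4
```

```bash
python3 - <<'E'
from station import snapshot, camera_model,telemetry
import cv2
b=snapshot("wrist")
o=telemetry.observe();print(o["force"],o["joints"],camera_model("wrist")["R"])
cv2.imwrite("pics/c5.png",b)
E
```

```text
[-2.67157495 -5.39175299  0.86117568] [-0.31671767  0.31043735 -0.2849261   0.97575156 -0.00357508 -0.29171252] [[ 0.02551044  0.99966469 -0.00444084]
 [ 0.95379145 -0.02300894  0.29958713]
 [ 0.2993845  -0.01187824 -0.95405861]]
```

View pics/c5.png

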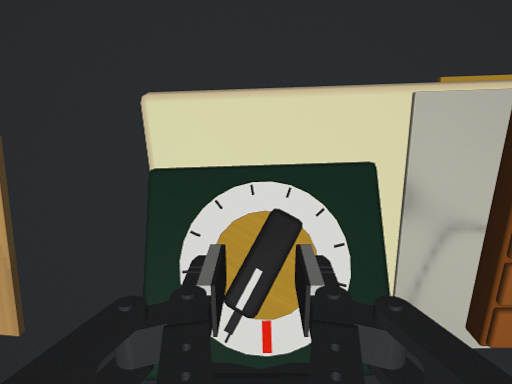

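The pointer is now at (230,335) and the red mark at (266,335), about 0.5 rad short. Closing the pads will bring the bar into line with the slope.

Emit:
jog_arm(rows="0 0 0 0;0 0 0 0;0 0 0 0;0 0 0 0;0 0 0 0", grip=0, force=40)

```text
time: 8.25
tcp_pos: [0.5286, -0.0881, 0.1036]
tool_rot: [0.012, 1.0, -0.0, 0.001]
force: [-0.4, 0.4, 5.8]
opening: 0.176
grasp_force: 39.8
```

Emit:
jog_arm(rows="0 0 0 0.04;0 0 0 0.03;0 0 0 0;0 0 0 0;0 0 0 0")

```text
time: 8.75
tcp_pos: [0.5287, -0.0882, 0.1035]
tool_rot: [-0.022, 1.0, -0.0, 0.001]
force: [0.4, 1.6, 5.7]
opening: 0.173
grasp_force: 44.1
```

```bash
cat > ptr.py <<'E'
from station import snapshot, camera_model, telemetry
from h import *
o=telemetry.observe(); print(o["time"],o["tcp_pos"],o["tool_rot"],o["force"],o["ft_torque"],o["grasp_force"],o["joints"][5])
m=camera_model("wrist"); im=snapshot("wrist"); cv2.imwrite(f"pics/p{o['time']:.2f}.png",im)
n=np.array([-.5,0,.866]);O=np.array([.5475,-.088,.076]);ex=np.array([.866,0,.5]);ey=np.array([0,1.,0])
c,_=ray(m,(0,0))
h=cv2.cvtColor(im,cv2.COLOR_BGR2HSV)
r=cv2.inRange(h,np.array((0,120,120)),np.array((7,255,255))); k=cv2.findContours(r,0,1)[0]
for q in sorted(k,key=cv2.contourArea)[-2:]: print("red",cv2.contourArea(q),cv2.minAreaRect(q))
print("pred mark",proj(m,O+ex*.04),"axis",proj(m,O))
E
python3 ptr.py
```

```text
8.75 [ 0.52865064 -0.08819631  0.10350874] [-2.21378948e-02  9.99753879e-01 -2.09469331e-04  1.43247448e-03] [0.38759738 1.5860534  5.74169931] [ 0.29950754 -0.23813319 -0.90380393] 44.121716197100795 -0.35972825153936644
red 72.0 ((257.5, 343.0), (10.0, 9.0), 90.0)
pred mark [259.46527356 340.98737974] axis [262.21855455 265.92565849]
```

The reaction moment of -0.9 N m, far above the 0.12 N m of friction, says the knob is on its stop. I'll release, lift straight up and check.

Emit:
jog_arm(rows="0 0 0 -0.03;0 0 0 0")

```text
time: 9.0
tcp_pos: [0.5286, -0.0881, 0.1035]
tool_rot: [-0.008, 1.0, -0.0, 0.001]
force: [0.9, 0.9, 5.7]
opening: 0.182
grasp_force: 39.6
```

Emit:
jog_arm(rows="0 0 0 0;0 0 0 0;0 0 0 0;0 0 0.04 0;0 0 0.04 0;0 0 0.04 0;0 0 0 0;0 0 0 0", grip=0.5)

```text
time: 9.8
tcp_pos: [0.528, -0.088, 0.2231]
tool_rot: [-0.008, 1.0, -0.0, 0.001]
force: [0.4, 0.1, -1.0]
opening: 0.497
grasp_force: 0.0
```

```bash
python3 ptr.py; ls pics; f=$(ls -t pics/p*.png|head -1); python3 -c "
import cv2;b=cv2.imread('$f');cv2.imwrite('pics/z.png',cv2.resize(b[180:384,130:400],None,fx=2.5,fy=2.5,interpolation=2))"
```

```text
9.8 [ 0.52799248 -0.08802903  0.22314465] [-8.10521595e-03  9.99966519e-01 -3.75232040e-04  1.06082560e-03] [ 0.35582049  0.14501607 -1.04651077] [-0.00468233  0.02038355  0.00029432] 0.0 -0.3314102685487919
red 28.0 ((260.0, 243.5), (7.0, 4.0), 90.0)
pred mark [261.46633289 245.23127879] axis [262.07191499 200.87197009]
c3.png
c4.png
c5.png
k.png
p8.75.png
p9.80.png
scene0.png
side0.png
w1.png
w2.png
```

View pics/z.png

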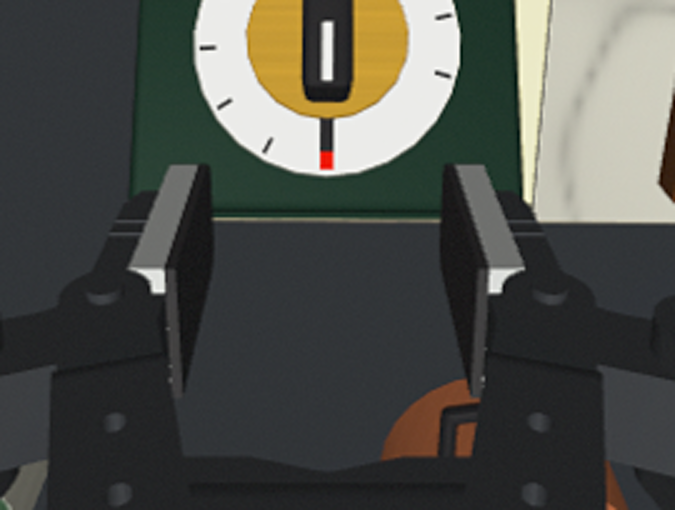

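The pointer lies exactly on the red mark (crop (326,158)), so the timer is home. Next I'll measure slab_a and slab_b from two wrist places each.

Emit:
jog_arm(rows="0 0.02 0.03 0;0 0.03 0.03 0;0 0.03 0.03 0;0 0.03 0.03 0;0 0.03 0 0;0 0.03 0 0;0 0 0 0;0 0 0 0;0 0 0 0", grip=1)

```text
time: 10.75
tcp_pos: [0.527, 0.0816, 0.341]
tool_rot: [-0.008, 1.0, -0.0, -0.001]
force: [0.4, 0.1, 0.4]
opening: 1.0
grasp_force: 0.0
```

```bash
cat > shot.py <<'E'
import sys,pickle
from station import snapshot, camera_model, telemetry
from h import *
np.set_printoptions(precision=4,suppress=True)
m=camera_model("wrist"); im=snapshot("wrist"); n=sys.argv[1]; cv2.imwrite(f"pics/{n}.png",im); pickle.dump(m,open(n+".pkl","wb"))
X=list(map(float,sys.argv[2:5])); lo,hi=((8,50,120),(30,200,255)) if sys.argv[5]=="sep" else ((5,100,60),(22,255,255))
uv=proj(m,X); c=blob(im,lo,hi,uv,200,5); print(telemetry.observe()["tcp_pos"],"seed",uv,"bbox",cv2.boundingRect(c),"px",cv2.minAreaRect(c))
for z in (X[2]-.005,X[2],X[2]+.003): print(z,rect(m,c,z))
E
python3 shot.py a1 .54 .075 .069 choc
```

```text
[0.5271 0.0814 0.3413] seed [256.4444 165.4959] bbox (238, 95, 43, 125) px ((258.51708984375, 156.83377075195312), (40.191917419433594, 123.95925903320312), 1.4688007831573486)
0.064 (array([0.5342, 0.0765]), 0.158608540892601, 0.04868267476558685, -1.2494964599609375)
0.069 (array([0.5332, 0.0766]), 0.15672174096107483, 0.04810355603694916, -1.2494964599609375)
0.07200000000000001 (array([0.5326, 0.0766]), 0.1555897444486618, 0.047756094485521317, -1.2494964599609375)
```

Emit:
jog_arm(rows="0 0.04 0 0;0 0.04 0 0;0 0.04 0 0;0 0 0 0;0 0 0 0;0 0 0 0")

```text
time: 11.4
tcp_pos: [0.5275, 0.201, 0.3421]
tool_rot: [-0.007, 1.0, -0.0, -0.0]
force: [-0.1, -0.1, -0.1]
opening: 0.998
grasp_force: 0.0
```

```bash
python3 shot.py a2 .54 .075 .069 choc;python3 shot.py b1 .57 .315 .024 choc
```

```text
[0.5276 0.2008 0.3422] seed [161.6578 163.1736] bbox (141, 92, 47, 125) px ((163.98223876953125, 153.96725463867188), (125.39703369140625, 42.60966873168945), 88.09085083007812)
0.064 (array([0.5342, 0.0783]), 0.1588004231452942, 0.05158808082342148, -1.1839523315429688)
0.069 (array([0.5332, 0.0798]), 0.15691544115543365, 0.05097571760416031, -1.1839675903320312)
0.07200000000000001 (array([0.5326, 0.0806]), 0.15578435361385345, 0.050608303397893906, -1.1839447021484375)
[0.5276 0.2008 0.3424] seed [341.9566 179.7804] bbox (302, 119, 84, 113) px ((342.669189453125, 175.574462890625), (37.62061309814453, 113.46968078613281), 27.12130355834961)
0.019 (array([0.5679, 0.3148]), 0.15966947376728058, 0.053596846759319305, -22.89612579345703)
0.024 (array([0.5666, 0.3136]), 0.1579575538635254, 0.05302217975258827, -22.896133422851562)
0.027 (array([0.5659, 0.3128]), 0.15693038702011108, 0.05267739295959473, -22.896133422851562)
```

Emit:
jog_arm(rows="0 0.04 0 0;0 0.04 0 0;0 0.04 0 0;0 0 0 0;0 0 0 0;0 0 0 0")

```text
time: 12.1
tcp_pos: [0.5277, 0.3209, 0.3424]
tool_rot: [-0.007, 1.0, -0.0, 0.0]
force: [0.7, -0.5, -0.1]
opening: 0.997
grasp_force: 0.0
```

```bash
python3 shot.py b2 .57 .315 .024 choc; python3 -c "
import cv2,numpy as np
L=[cv2.imread('pics/%s.png'%n) for n in ('a1','a2','b1','b2')]
i=np.vstack([np.hstack(L[:2]),np.hstack(L[2:])]);cv2.imwrite('pics/m.png',cv2.resize(i,(800,600)))"
```

```text
[0.5277 0.3208 0.3426] seed [257.1182 178.4788] bbox (222, 117, 77, 113) px ((259.16094970703125, 174.34588623046875), (36.49742126464844, 110.40261840820312), 24.443954467773438)
0.019 (array([0.5683, 0.3168]), 0.16038793325424194, 0.05048400163650513, -22.94873046875)
0.024 (array([0.5671, 0.3168]), 0.1586688905954361, 0.049942899495363235, -22.948745727539062)
0.027 (array([0.5663, 0.3169]), 0.15763749182224274, 0.049618273973464966, -22.94873809814453)
```

Emit:
jog_arm(rows="0 -0.048 0 0;0 -0.048 0 0;0 -0.048 0 0;0 -0.048 0 0;0 -0.048 0 0;0 -0.048 0 0;0 -0.048 0 0;0 -0.048 0 0;0.008 -0.048 0 -0.04;0.008 -0.048 0 -0.04;0.008 -0.048 0 -0.04;0.006 -0.048 0 -0.028")

```text
time: 13.35
tcp_pos: [0.5563, -0.257, 0.343]
tool_rot: [0.068, 0.998, -0.0, 0.001]
force: [0.6, -0.2, 0.2]
opening: 0.998
grasp_force: 0.0
```

Emit:
jog_arm(rows="0 -0.03 -0.03 0;0 -0.031 -0.03 0;0 0 -0.04 0;0 0 -0.04 0;0 0 0 0;0 0 0 0;0 0 0 0")

```text
time: 14.05
tcp_pos: [0.5584, -0.316, 0.2057]
tool_rot: [0.066, 0.998, -0.001, 0.002]
force: [0.5, -0.5, 0.8]
opening: 0.999
grasp_force: 0.0
```

```bash
python3 shot.py s1 .558 -.317 .008 sep
```

```text
[ 0.5587 -0.3159  0.2059] seed [261.3601 166.6489] bbox (232, 79, 59, 163) px ((261.0, 160.0), (162.0, 58.0), 90.0)
0.003 (array([ 0.5584, -0.3176]), 0.17230047285556793, 0.05761522054672241, -7.582733154296875)
0.008 (array([ 0.5573, -0.3174]), 0.16980671882629395, 0.0567813366651535, -7.582725524902344)
0.011 (array([ 0.5567, -0.3173]), 0.1683105081319809, 0.05628103390336037, -7.582733154296875)
```

Emit:
jog_arm(rows="-0.001 -0.0015 -0.04 0;0 0 -0.04 0;0 0 -0.04 0;0 0 -0.04 0;0 0 -0.025 0;0 0 -0.013 0;0 0 0 0;0 0 0 0;0 0 0 0")

```text
time: 15.0
tcp_pos: [0.5581, -0.3174, 0.0069]
tool_rot: [0.066, 0.998, -0.001, 0.002]
force: [0.2, -0.2, 1.2]
opening: 1.001
grasp_force: 0.0
```

Emit:
jog_arm(rows="0 0 -0.004 0;0 0 0 0;0 0 0 0")

```text
time: 15.3
tcp_pos: [0.5564, -0.3163, 0.0006]
tool_rot: [0.066, 0.998, -0.0, 0.0]
force: [0.5, 0.7, -0.3]
opening: 1.001
grasp_force: 0.0
```

Emit:
jog_arm(rows="0 0 -0.004 0;0 0 0 0;0 0 0 0")

```text
time: 15.6
tcp_pos: [0.5561, -0.3161, -0.004]
tool_rot: [0.066, 0.998, 0.0, -0.0]
force: [-0.9, -0.1, 0.0]
opening: 0.999
grasp_force: 0.0
```

Emit:
jog_arm(rows="0 0 0 0;0 0 0 0;0 0 0 0;0 0 0 0;0 0 0 0", grip=0, force=25)

```text
time: 16.1
tcp_pos: [0.5565, -0.3164, -0.0035]
tool_rot: [0.066, 0.998, -0.0, 0.0]
force: [-0.0, 0.1, 1.1]
opening: 0.642
grasp_force: 26.9
```

Emit:
jog_arm(rows="0 0 0.02 0;0 0 0.03 0;0 0 0.04 0;0 0 0.04 0;0 0 0.04 0;0 0 0.04 0;0 0 0.04 0;0 0 0 0;0 0 0 0")

```text
time: 17.0
tcp_pos: [0.5568, -0.3166, 0.2473]
tool_rot: [0.066, 0.998, -0.001, 0.001]
force: [-0.3, 0.7, -1.2]
opening: 0.647
grasp_force: 27.0
```

Emit:
jog_arm(rows="-0.0024 0.03 0 0.011;-0.0024 0.0394 0 0.011;-0.0024 0.0394 0 0.011;-0.0024 0.0394 0 0.011;-0.0024 0.0394 0 0.011;-0.0024 0.0394 0 0.011;-0.0024 0.0394 0 0.011;-0.0024 0.0394 0 0.011;-0.0024 0.0394 0 0.011;-0.0027 0.0488 0 0.013;0 0 0 0;0 0 0 0")

```text
time: 18.2
tcp_pos: [0.5308, 0.079, 0.2444]
tool_rot: [0.008, 1.0, -0.0, -0.002]
force: [-0.0, 0.8, -1.0]
opening: 0.653
grasp_force: 27.0
```

```bash
python3 shot.py c1 .533 .0766 .255 sep; python3 - <<'E'
import pickle
from h import *
m=pickle.load(open("c1.pkl","rb")); im=cv2.imread("pics/c1.png")
c=blob(im,(5,130,60),(16,255,255),proj(m,(.50,.0766,.069)),200,5); print(cv2.boundingRect(c))
c=blob(im,(8,50,120),(30,200,255),proj(m,(.533,.0766,.255)),200,5); print(cv2.boundingRect(c), proj(m,(.533,.0766,.069)))
E
```

```text
[0.5312 0.0779 0.2447] seed [258.7367 275.0388] bbox (20, 70, 317, 303) px ((178.0, 221.0), (302.0, 316.0), 90.0)
0.25 (array([0.519 , 0.0447]), 0.14514368772506714, 0.12387119233608246, -0.9602584838867188)
0.255 (array([0.5167, 0.046 ]), 0.1398773342370987, 0.11937670409679413, -0.9602508544921875)
0.258 (array([0.5153, 0.0467]), 0.13671749830245972, 0.11667999625205994, -0.9602432250976562)
(417, 119, 95, 139)
(20, 70, 317, 303) [259.79389729 175.70546465]
```

```bash
python3 - <<'E'
import pickle
from h import *
np.set_printoptions(precision=4,suppress=True)
m=pickle.load(open("c1.pkl","rb")); im=cv2.imread("pics/c1.png")
print([proj(m,(x,y,.255)).round().tolist() for x in (.448,.618) for y in (.0486,.1046)])
h=cv2.cvtColor(im,cv2.COLOR_BGR2HSV)
for v in range(60,380,25): print(v,[h[v,u].tolist() for u in (180,220,258,300,340)])
E
```

```text
[[179.0, 74.0], [330.0, 71.0], [208.0, 420.0], [316.0, 419.0]]
60 [[100, 33, 47], [100, 31, 49], [99, 37, 48], [105, 31, 49], [103, 36, 50]]
85 [[103, 52, 44], [18, 132, 178], [18, 132, 172], [18, 132, 178], [111, 36, 49]]
110 [[28, 21, 181], [18, 132, 178], [18, 133, 172], [18, 132, 180], [107, 37, 48]]
135 [[27, 55, 217], [17, 131, 177], [18, 130, 172], [18, 133, 182], [110, 31, 49]]
160 [[27, 54, 216], [18, 132, 176], [18, 131, 173], [17, 131, 168], [108, 27, 48]]
185 [[27, 54, 216], [18, 132, 162], [18, 132, 172], [18, 132, 172], [107, 36, 50]]
210 [[27, 53, 215], [18, 131, 165], [18, 132, 174], [18, 131, 165], [105, 31, 49]]
235 [[27, 55, 216], [18, 131, 168], [18, 131, 173], [18, 131, 165], [111, 36, 50]]
260 [[30, 5, 95], [18, 133, 172], [18, 131, 173], [18, 131, 164], [30, 3, 95]]
285 [[150, 11, 24], [18, 131, 175], [18, 131, 173], [18, 130, 165], [150, 20, 26]]
310 [[30, 5, 55], [17, 131, 177], [18, 131, 173], [17, 131, 167], [150, 5, 55]]
335 [[120, 8, 31], [18, 133, 177], [18, 131, 173], [18, 131, 169], [120, 8, 31]]
360 [[105, 16, 31], [18, 132, 178], [18, 131, 173], [18, 133, 174], [120, 8, 31]]
```

```bash
python3 - <<'E'
import pickle
from h import *
np.set_printoptions(precision=4,suppress=True)
m=pickle.load(open("c1.pkl","rb")); im=cv2.imread("pics/c1.png")
k=cv2.inRange(cv2.cvtColor(im,cv2.COLOR_BGR2HSV),np.array((15,110,140)),np.array((21,155,230)))
for z in (.25,.255,.26):
  L=[];R=[]
  for v in (100,150,200,250):
    u=np.where(k[v,185:335])[0]+185; L.append(onz(m,(u[0],v),z)[:2]);R.append(onz(m,(u[-1],v),z)[:2])
  t=np.where(k[:,258])[0][0]; L,R=np.array(L),np.array(R)
  print(z,"top row",t,"end x",onz(m,(258,t),z)[0],"w",R[:,1]-L[:,1],"mid y",(R+L)[:,1]/2,"x",L[:,0],"az",np.polyfit(L[:,0],L[:,1],1)[0],np.polyfit(R[:,0],R[:,1],1)[0])
E
```

```text
0.25 top row 70 end x 0.4469849119179588 w [0.0579 0.058  0.0577 0.0573] mid y [0.0787 0.0783 0.0777 0.0775] x [0.4576 0.4774 0.499  0.5227] az -0.013234420995690582 -0.022601257088193768
0.255 top row 70 end x 0.4472754129390452 w [0.0558 0.0559 0.0556 0.0553] mid y [0.0787 0.0783 0.0778 0.0776] x [0.4575 0.4765 0.4974 0.5202] az -0.013234420995690594 -0.022601257088193577
0.26 top row 70 end x 0.4475659139601316 w [0.0537 0.0538 0.0535 0.0532] mid y [0.0787 0.0783 0.0778 0.0776] x [0.4574 0.4757 0.4958 0.5178] az -0.013234420995690324 -0.022601257088193185
```

Emit:
jog_arm(rows="0.0005 -0.0005 -0.04 0;0 0 -0.04 0;0 0 -0.04 0;0 0 -0.03 0;0 0 -0.02 0;0 0 -0.004 0;0 0 0 0;0 0 0 0;0 0 0 0")

```text
time: 19.15
tcp_pos: [0.5339, 0.0769, 0.0738]
tool_rot: [0.01, 1.0, 0.0, 0.001]
force: [-0.0, 0.1, -0.4]
opening: 0.645
grasp_force: 27.0
```

Emit:
jog_arm(rows="0 0 -0.002 0;0 0 0 0;0 0 0 0")

```text
time: 19.45
tcp_pos: [0.5327, 0.0774, 0.0707]
tool_rot: [0.01, 1.0, 0.0, 0.0]
force: [-0.1, 0.0, -1.1]
opening: 0.645
grasp_force: 27.0
```

Emit:
jog_arm(rows="0 0 -0.002 0;0 0 0 0;0 0 0 0")

```text
time: 19.75
tcp_pos: [0.5324, 0.0773, 0.0682]
tool_rot: [0.01, 1.0, 0.0, -0.0]
force: [0.1, -0.5, -1.4]
opening: 0.647
grasp_force: 27.0
```

Emit:
jog_arm(rows="0 0 -0.0015 0;0 0 0 0;0 0 0 0")

```text
time: 20.05
tcp_pos: [0.5325, 0.0773, 0.0668]
tool_rot: [0.01, 1.0, 0.0, -0.0]
force: [0.5, 0.4, -0.6]
opening: 0.65
grasp_force: 27.0
```

Emit:
jog_arm(rows="0 0 -0.001 0;0 0 0 0;0 0 0 0")

```text
time: 20.35
tcp_pos: [0.5325, 0.0772, 0.0658]
tool_rot: [0.01, 1.0, 0.0, -0.0]
force: [-0.2, -0.4, -0.1]
opening: 0.646
grasp_force: 27.0
```

Emit:
jog_arm(rows="0 0 -0.001 0;0 0 0 0;0 0 0 0")

```text
time: 20.65
tcp_pos: [0.5327, 0.0773, 0.0655]
tool_rot: [0.01, 1.0, 0.0, 0.0]
force: [-2.4, 0.3, 5.8]
opening: 0.642
grasp_force: 27.7
```

Emit:
jog_arm(rows="0 0 -0.001 0;0 0 0 0;0 0 0 0")

```text
time: 20.95
tcp_pos: [0.5327, 0.0773, 0.0654]
tool_rot: [0.01, 1.0, 0.0, 0.001]
force: [-3.8, 0.7, 12.3]
opening: 0.644
grasp_force: 28.4
```

Contact at TCP z 0.0655, as computed. I'll unload by 1 mm, release and lift.

Emit:
jog_arm(rows="0 0 0.001 0;0 0 0 0")

```text
time: 21.15
tcp_pos: [0.5328, 0.0772, 0.0654]
tool_rot: [0.01, 1.0, 0.0, 0.0]
force: [-1.9, 0.3, 7.6]
opening: 0.644
grasp_force: 27.8
```

Emit:
jog_arm(rows="0 0 0 0;0 0 0 0;0 0 0 0;0 0 0 0;0 0 0 0;0 0 0.02 0;0 0 0.04 0;0 0 0.04 0;0 0 0.04 0;0 0 0.04 0;0 0 0 0;0 0 0 0", grip=1)

```text
time: 22.35
tcp_pos: [0.5333, 0.0773, 0.2458]
tool_rot: [0.01, 1.0, 0.0, 0.001]
force: [-0.1, -0.9, -0.2]
opening: 1.001
grasp_force: 0.0
```

```bash
python3 shot.py d1 .533 .0766 .077 sep; cat > sepm.py <<'E'
import pickle,sys
from h import *
np.set_printoptions(precision=4,suppress=True)
n=sys.argv[1]; m=pickle.load(open(n+".pkl","rb")); im=cv2.imread(f"pics/{n}.png")
k=cv2.inRange(cv2.cvtColor(im,cv2.COLOR_BGR2HSV),np.array((15,100,140)),np.array((21,160,255)))
cs=cv2.findContours(k,0,1)[0]; c=max(cs,key=cv2.contourArea); print(cv2.boundingRect(c)); print(rect(m,c,.077))
E
python3 sepm.py d1
```

```text
[0.5324 0.0773 0.2444] seed [261.449  173.7467] bbox (21, 76, 310, 182) px ((176.7025146484375, 166.56578063964844), (178.22402954101562, 309.1780700683594), 89.12309265136719)
0.072 (array([0.534 , 0.0013]), 0.27902230620384216, 0.17567062377929688, -89.46204262971878)
0.077 (array([0.5328, 0.0025]), 0.27461737394332886, 0.1728973239660263, -89.4620458483696)
0.08 (array([0.532 , 0.0032]), 0.2719743549823761, 0.1712333709001541, -89.46203935146332)
(229, 80, 63, 175)
(array([0.5332, 0.0754]), 0.1691632866859436, 0.05515111982822418, -1.1297378540039062)
```

Emit:
jog_arm(rows="0.0043 0.03 0 -0.05;0.0043 0.03 0 -0.05;0.0043 0.03 0 -0.05;0.0043 0.03 0 -0.05;0.0043 0.03 0 -0.05;0.0043 0.03 0 -0.05;0.0043 0.03 0 -0.05;0.0043 0.03 0 -0.03;0 0 -0.04 0;0 0 0 0;0 0 0 0;0 0 0 0")

```text
time: 23.6
tcp_pos: [0.5673, 0.3167, 0.2057]
tool_rot: [0.199, 0.98, 0.0, 0.0]
force: [0.2, -0.0, 1.0]
opening: 1.0
grasp_force: 0.0
```

```bash
python3 shot.py b3 .567 .3165 .024 choc
```

```text
[0.5678 0.3169 0.2063] seed [261.3336 170.5541] bbox (236, 88, 54, 156) px ((262.5, 165.5), (155.0, 53.0), 90.0)
0.019 (array([0.5689, 0.317 ]), 0.15861035883426666, 0.04988565295934677, -22.937965393066406)
0.024 (array([0.5679, 0.3174]), 0.15620523691177368, 0.0491291843354702, -22.937965393066406)
0.027 (array([0.5672, 0.3177]), 0.1547621190547943, 0.04867532104253769, -22.937965393066406)
```

Emit:
jog_arm(rows="0 0 -0.04 0;0 0 -0.04 0;0 0 -0.04 0;0 0 -0.04 0;0 0 -0.03 0;0 0 -0.012 0;0 0 0 0;0 0 0 0;0 0 0 0")

```text
time: 24.55
tcp_pos: [0.569, 0.318, 0.0055]
tool_rot: [0.199, 0.98, 0.001, 0.002]
force: [0.3, -0.1, 0.3]
opening: 1.001
grasp_force: 0.0
```

Emit:
jog_arm(rows="0 0 0 0;0 0 0 0;0 0 0 0;0 0 0 0;0 0 0 0;0 0 0 0", grip=0, force=40)

```text
time: 25.15
tcp_pos: [0.5678, 0.3177, 0.0041]
tool_rot: [0.199, 0.98, 0.001, 0.001]
force: [-0.2, 0.1, 6.2]
opening: 0.572
grasp_force: 43.2
```

Emit:
jog_arm(rows="0 0 0.02 0;0 0 0.03 0;0 0 0.04 0;0 0 0.04 0;0 0 0.04 0;0 0 0.04 0;0 0 0.03 0;0 0 0 0;0 0 0 0")

```text
time: 26.05
tcp_pos: [0.5669, 0.3172, 0.2422]
tool_rot: [0.199, 0.98, -0.0, -0.0]
force: [-0.5, 0.2, -3.0]
opening: 0.575
grasp_force: 42.5
```

Emit:
jog_arm(rows="-0.0043 -0.03 0 0.05;-0.0043 -0.03 0 0.05;-0.0043 -0.03 0 0.05;-0.0043 -0.03 0 0.05;-0.0043 -0.03 0 0.05;-0.0043 -0.03 0 0.05;-0.0043 -0.03 0 0.05;-0.004 -0.031 0 0.03;0 0 0 0;0 0 0 0;0 0 0 0")

```text
time: 27.15
tcp_pos: [0.5322, 0.0768, 0.2413]
tool_rot: [0.01, 1.0, 0.0, -0.001]
force: [0.3, 0.9, -2.4]
opening: 0.577
grasp_force: 42.8
```

```bash
cat > e.py <<'E'
import pickle,sys
from station import *
from h import *
np.set_printoptions(precision=4,suppress=True)
print(telemetry.observe()["tcp_pos"])
m=camera_model("wrist"); im=snapshot("wrist"); cv2.imwrite("pics/e1.png",im)
zt=float(sys.argv[1])
k=cv2.inRange(cv2.cvtColor(im,cv2.COLOR_BGR2HSV),np.array((5,130,40)),np.array((15,255,255)))
t=np.where(k[:,235:285].any(1))[0][0]; L=[];R=[]
for v in range(t+20,250,20):
    u=np.where(k[v,170:345])[0]+170; L.append(onz(m,(u[0],v),zt)[:2]);R.append(onz(m,(u[-1],v),zt)[:2])
L,R=np.array(L),np.array(R)
print("top",t,"end x",onz(m,(260,t),zt)[0],"w",R[:,1]-L[:,1],"mid",(L+R)[:,1]/2,"x",L[:,0],"az",np.polyfit(L[:,0],L[:,1],1)[0],np.polyfit(R[:,0],R[:,1],1)[0])
E
python3 e.py .262
```

```text
[0.5322 0.0768 0.2413]
top 83 end x 0.45343555717383643 w [0.0464 0.0465 0.0466 0.0467 0.0468 0.0461 0.0462 0.0463] mid [0.0765 0.0764 0.0762 0.0761 0.0759 0.0757 0.0756 0.0754] x [0.4596 0.4665 0.4737 0.481  0.4887 0.4967 0.5049 0.5135] az -0.017705020165021224 -0.022846331764225757
```

Emit:
jog_arm(rows="0 0 -0.04 0;0 0 -0.04 0;0 0 -0.04 0;0 0 -0.025 0;0 0 -0.008 0;0 0 0 0;0 0 0 0;0 0 0 0;0 0 0 0")

```text
time: 28.1
tcp_pos: [0.5341, 0.0763, 0.0914]
tool_rot: [0.01, 1.0, 0.0, 0.001]
force: [0.3, -0.5, -2.4]
opening: 0.576
grasp_force: 42.8
```

Emit:
jog_arm(rows="0 0 -0.003 0;0 0 0 0;0 0 0 0")

```text
time: 28.4
tcp_pos: [0.5328, 0.0762, 0.0868]
tool_rot: [0.01, 1.0, 0.0, -0.0]
force: [0.4, -0.7, -1.9]
opening: 0.576
grasp_force: 42.8
```

Emit:
jog_arm(rows="0 0 -0.0015 0;0 0 0 0;0 0 0 0")

```text
time: 28.7
tcp_pos: [0.5328, 0.0762, 0.0852]
tool_rot: [0.01, 1.0, 0.0, -0.0]
force: [-0.1, -0.2, -2.6]
opening: 0.573
grasp_force: 42.8
```

Emit:
jog_arm(rows="0 0 -0.002 0;0 0 0 0;0 0 0 0")

```text
time: 29.0
tcp_pos: [0.5328, 0.0762, 0.0832]
tool_rot: [0.01, 1.0, 0.0, -0.0]
force: [-0.8, 0.1, -2.7]
opening: 0.579
grasp_force: 42.8
```

Emit:
jog_arm(rows="0 0 -0.001 0;0 0 0 0;0 0 0 0")

```text
time: 29.3
tcp_pos: [0.5328, 0.0763, 0.0823]
tool_rot: [0.01, 1.0, 0.0, -0.0]
force: [0.2, -0.8, -2.6]
opening: 0.574
grasp_force: 42.8
```

Emit:
jog_arm(rows="0 0 -0.001 0;0 0 0 0;0 0 0 0")

```text
time: 29.6
tcp_pos: [0.5328, 0.0763, 0.0813]
tool_rot: [0.01, 1.0, 0.0, -0.0]
force: [0.7, 0.5, -2.9]
opening: 0.57
grasp_force: 42.8
```

Emit:
jog_arm(rows="0 0 -0.001 0;0 0 0 0;0 0 0 0")

```text
time: 29.9
tcp_pos: [0.533, 0.0763, 0.081]
tool_rot: [0.01, 1.0, 0.0, 0.0]
force: [-3.0, -1.0, 6.0]
opening: 0.572
grasp_force: 43.8
```

Emit:
jog_arm(rows="0 0 -0.0005 0;0 0 0 0;0 0 0 0")

```text
time: 30.2
tcp_pos: [0.533, 0.0763, 0.081]
tool_rot: [0.01, 1.0, 0.0, 0.0]
force: [-4.7, -1.1, 9.5]
opening: 0.573
grasp_force: 44.2
```

Emit:
jog_arm(rows="0 0 0.001 0;0 0 0 0")

```text
time: 30.4
tcp_pos: [0.5331, 0.0762, 0.081]
tool_rot: [0.01, 1.0, 0.0, 0.0]
force: [-0.6, 0.8, 2.7]
opening: 0.572
grasp_force: 43.5
```

Emit:
jog_arm(rows="0 0 0 0;0 0 0 0;0 0 0 0;0 0 0 0;0 0 0 0;0 0 0.02 0;0 0 0.04 0;0 0 0.04 0;0 0 0.04 0;0 0 0.03 0;0 0 0 0;0 0 0 0", grip=1)

```text
time: 31.6
tcp_pos: [0.5333, 0.0763, 0.2513]
tool_rot: [0.01, 1.0, 0.0, 0.001]
force: [-0.7, 0.3, -0.2]
opening: 1.0
grasp_force: 0.0
```

```bash
python3 e.py .101; cp pics/e1.png pics/f.png; python3 - <<'E'
from station import *
import cv2,numpy as np
o=telemetry.observe(); print(o["time"],o["force"],o["opening"])
a=snapshot("wrist");b=snapshot("scene")[120:260,180:340]
cv2.imwrite("pics/fin.png",np.hstack([cv2.resize(a,(420,315)),cv2.resize(b,(360,315))]))
E
```

```text
[0.5333 0.0763 0.2513]
top 87 end x 0.45444957360007504 w [0.0472 0.0472 0.0472 0.0472 0.0471 0.0471 0.048  0.0471] mid [0.0755 0.0756 0.0748 0.0749 0.0741 0.0742 0.0738 0.0733] x [0.47   0.4866 0.5038 0.5217 0.5402 0.5594 0.5793 0.6001] az -0.018397673582055216 -0.01667897727748618
31.65 [-0.1557803   0.12683137  0.55963194] 1.0032322515966439
```

View pics/fin.png

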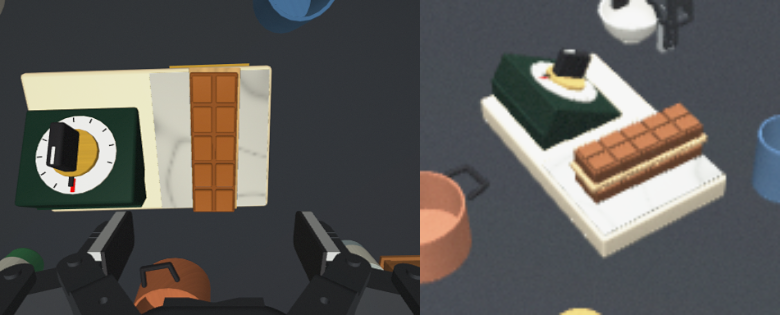

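The picture shows the stack square and aligned (slab_b at about (0.534, 0.075), separator at (0.533, 0.075)). The pointer is on the red mark at (72,185), and the gripper is clear.

```bash
python3 -c "
from station import finish_job
print(finish_job())"
```

```text
the job is handed in; nothing more can be done
None
```

I handed the job in at about 32 s: the timer's pointer was on the zero mark, and the separator and second slab were stacked squarely on slab_a, measured within about 2 mm of each other; no verdict came back.

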